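# Find the dust-packed prefilter by its weight

### The arm

A 7-joint arm with a two-finger parallel gripper is mounted at the origin on the work surface. World frame = base frame: x ahead of the robot, y to its left, z up, the work surface at z = 0. Lengths are in m, angles in rad, forces in N, time in s.
With the tool pointing down it reaches from about 0.425 to 0.875 m from the base axis. Payload 4.7 kg.
Tool frame: the origin (TCP) lies on the mounting face of the last link; the fingertips stand 173 mm ahead of it and the grasp point (between the pads) lies 155 mm ahead of it (bot.hold_point_z is the distance from the TCP to the grasp point, in m); y points along the fingers, x is the direction in which the jaws open and shut, and the axes are right-handed (so a half turn about y gives the same grasp; the last joint's range is limited). The gripper opens to 85 mm and grips with 20 to 120 N. Pads are 22 mm wide; open, the fingers measure 114 mm over their backs; the gripper's body (76 mm by 85 mm) begins 54 mm behind the grasp point. The pads swing forward as they close: fully open they stand 13 mm farther back than shut.
Start: joints at [1.178, 0.321, -0.07, 1.45, 0.023, 1.371, -0.057], TCP at [0.257, -0.597, 0.405] pointing down, gripper open.
Joint ranges: [-2.86, 2.86], [-0.3, 2.09], [-1.38, 1.24], [0.06, 2.45], [-1.56, 4.7], [0.09, 2.05], [-2.69, 2.69]. Speed limits (rad/s): [2.57, 2.57, 3.14, 3.14, 3.14, 3.14, 3.14].

### API

Orientations are given as a rotation vector (axis times angle).
In Python, from rig import bot, claw, kinematics, snapshot, order, telemetry gives the robot as it stands. Calls block until the motion is done:
- bot.move_pose(position, orientation): joint-space move of the TCP to a pose.
- bot.line_to(position, rotation=None, v=0.15): straight line of the TCP; rotation=None keeps the orientation; v is the mean speed in m/s.
- bot.goto_joints(angles): joint-space move.
- claw.set_gripper(opening, strength=None): finger opening in m; strength is the grip in N (None keeps the last); returns when the fingers have stopped.
- bot.wait(seconds).
- kinematics.ik(position, orientation): joint angles nearest the present ones, or None.
- snapshot(name): name is "scene" or "top" or "wrist"; returns a dict with "color" (480x640x3 uint8, red, green, blue), "depth" (480x640 float32, m along the optical axis (not along the pixel's ray), 0 where there is no reading), "K" (3x3 intrinsics, pixels), "k1" (the pictures are not rectified: a ray, as slopes to the right and down, at radius r is drawn at 1 + k1 r^2 times it, then the intrinsics apply), "camera_from_world" (4x4, takes a point from world to camera coordinates); the wrist camera has in their place "tool_from_camera" (4x4, takes a point from camera to tool coordinates, whose origin is the TCP and whose axes are the tool frame's). Camera axes: x right, y down, z forward; pixel columns grow to the right and rows downward; lengths in m; the calibration is good to about 2 mm. A picture is of the moment at which its call begins: read the wrist's pose just before it.
A pose or a line that the arm cannot do raises bot.Unreachable and nothing moves.
- order.finish_job(): hands the job in, once; it reports no verdict.
Readings, each from a call of its own:
- telemetry.get_time(): time.
- telemetry.get_qpos(): joint angles.
- telemetry.get_qvel(): joint speeds.
- telemetry.get_joint_efforts(): joint torques, N m.
- telemetry.get_tcp_pos(): TCP position.
- telemetry.get_tool_rot(): TCP orientation.
- telemetry.get_wrist_force(): force on the tool from outside, world axes, zero at the start.
- telemetry.get_moment(): the same for the moment, N m.
- telemetry.get_grip_width(): finger opening in m.
Only numpy, scipy, OpenCV 4.12 (cv2) and the standard library are available. Lean on these libraries where they do the work, as an engineer would, in place of code of your own. Each camera call takes 0.05 s, during which the arm holds its last target.

### The job

Press the suction start button on the grey control box fully down and let it spring back up, then heft the three identical prefilter cartridges on the turntable one by one, from the robot's left to its right: lift each straight up about 6 cm above its seat, hold it there a moment, and set it back upright on its own seat and let go (the third may stay in the gripper if it is the heaviest). The heaviest is the one packed with dust: finish while still holding that one upright and still in the gripper, well over 10 cm above the green tapping mat, with the two lighter ones standing on their seats. Never tip a cartridge over, and leave the brush, the screwdriver and the clear shroud where they are.

Things in the scene. Friction and masses are not known exactly. Their poses are not given: they have to be found in the camera images.
- filter_a_center (a point): Centre, half-way up, of one of three outwardly identical closed round mesh prefilter cartridges: upright cylinder 54 mm in diameter, 76 mm tall (38 mm below and above this point), grey end caps, wire-mesh side. z axis along the cylinder. Which of the three is the heavy one changes from time to time. Their masses differ (all between 0.15 and 0.6 kg): one, packed with dust, is at least 200 g heavier than either other; nothing on the outside shows which.
- filter_a: The same cartridge; origin at the centre of its underside.
- filter_b_center (a point): Centre, half-way up, of another of the three identical cartridges (see filter_a).
- filter_b: The same cartridge; origin at the centre of its underside.
- filter_c_center (a point): Centre, half-way up, of another of the three identical cartridges (see filter_a).
- filter_c: The same cartridge; origin at the centre of its underside.
- seat_left (a point): Centre of the black round rubber seat (68 mm across) at the robot's left (largest y), on the far half of the turntable, on its top surface 30 mm above the bench. z up. One cartridge stands on it at the start.
- seat_middle (a point): Centre of the black round rubber seat (68 mm across) in the middle from left to right, on the robot's side of the turntable, on its top surface 30 mm above the bench. z up. One cartridge stands on it at the start.
- seat_right (a point): Centre of the black round rubber seat (68 mm across) at the robot's right (smallest y), on the far half of the turntable, on its top surface 30 mm above the bench. z up. One cartridge stands on it at the start.
- turntable: Round wooden lazy Susan, 300 mm across, top 30 mm above the bench, locked so that it does not turn; steel knob 24 mm across and 18 mm high in its middle; the three seats lie 100 mm from its centre, 120 degrees apart. Origin at the centre of its underside. It stands at any yaw within 0.25 rad, so seat_left, seat_middle, seat_right always run from larger to smaller y.
- start_button (a joint): Travel of the suction start button, m: 0 up, 0.006 fully down. It springs back; about 5 N holds it fully down.
- start_button_top (a point): Centre of the top face of the round steel push button (32 mm across) in a black housing on the small grey control box (90 x 90 x 45 mm) at the robot's left; pressed straight down.
- tapping_mat: Flat green silicone mat, 240 mm along its x, 200 mm along its y, 4 mm thick, fixed, near the tiled backsplash (110 mm high, its near face at x = 0.775) at the robot's right. Origin at the centre of its underside. A brush lies on its right-hand part.
- brush: Slim grey dusting brush, 170 mm, lying on the mat, up to about 30 mm high. Origin at its underside. Bystander, to be left where it is.
- shroud: Clear cyclone shroud, an open cup 124 mm across and 130 mm high, at the far left. Origin: centre of its underside. Bystander, to be left where it is.
- screwdriver: Screwdriver 180 mm, lying near the robot, to the right of the turntable, up to about 30 mm high. Origin at its underside. Bystander, to be left where it is.
There are look-alikes about, which are no part of the job. Leave any yellow look-alike of the filter_b alone.

How it is judged:
By the outcome, as a careful person would: the job done as asked, in the order asked, and still so for the second after the job is handed in, while the arm keeps its last pose, push and grip.
It also fails if it takes over 72 s, if anything falls off the work surface, if the arm or the gripper's body presses on something with over 40 N, if the wrist force passes 120 N, or if a joint passes its speed limit or range.

## Working session

There is one attempt and no reset: what is moved stays moved. The work goes in short steps, each a Python script; the robot and the scene stay as the last script left them, time stands still between calls to the robot, and variables do not carry over. Pictures are saved under pics/ and viewed, and the job is handed in when it is done.

```bash
ls; mkdir -p pics
python3 - <<'E'
from rig import bot, claw, kinematics, snapshot, order, telemetry
import cv2,numpy as np,pickle
for n in ["scene","top"]:
    s=snapshot(n); pickle.dump(s,open(f"{n}.pkl","wb"))
    cv2.imwrite(f"pics/{n}0.png",s["color"][:,:,::-1])
    print(n,s["K"].tolist(),s["k1"],np.round(s["camera_from_world"],3).tolist())
print(telemetry.get_time(),telemetry.get_tool_rot(),telemetry.get_wrist_force())
E
```

```text
pics
scene [[518.3159490103943, 0.0, 321.2612065578227], [0.0, 518.3159490103943, 239.76641971363006], [0.0, 0.0, 1.0]] -0.012362722603577844 [[0.19, 0.982, 0.016, -0.128], [0.825, -0.151, -0.545, -0.358], [-0.533, 0.117, -0.838, 1.561], [0.0, 0.0, 0.0, 1.0]]
top [[501.67072355670365, 0.0, 321.2914552941576], [0.0, 501.67072355670365, 239.59062371596843], [0.0, 0.0, 1.0]] 0.0015615996533230479 [[-0.011, -1.0, -0.002, 0.038], [-0.978, 0.011, -0.208, 0.521], [0.208, -0.001, -0.978, 1.188], [0.0, 0.0, 0.0, 1.0]]
0.1 [-1.37373593  0.90563905 -0.90311506] [-0.58606675  0.47230499 -0.2277149 ]
```

View pics/scene0.png

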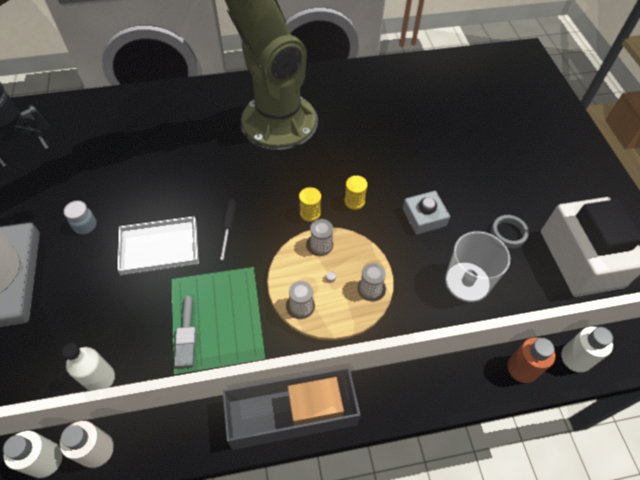

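View pics/top0.png

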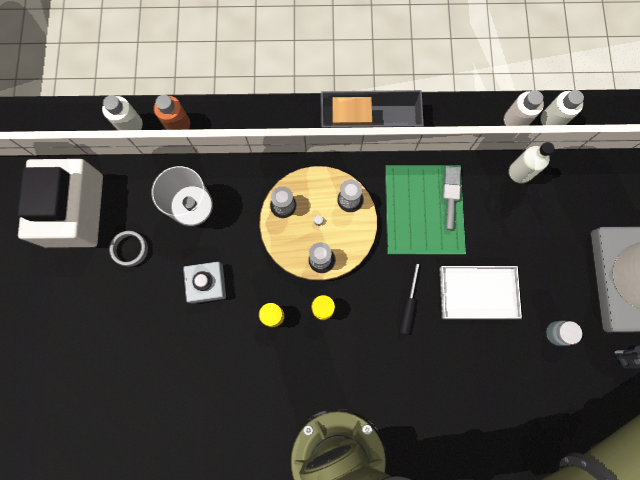

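Run:
```python
from rig import bot, claw, kinematics, snapshot, order, telemetry
from scipy.spatial.transform import Rotation as R
print(R.from_rotvec(telemetry.get_tool_rot()).as_matrix().round(3), telemetry.get_tcp_pos(), telemetry.get_qpos(), telemetry.get_grip_width(), bot.hold_point_z)
```

```text
[[ 0.396 -0.001  0.918]
 [-0.918  0.002  0.396]
 [-0.002 -1.    -0.   ]] [ 0.25709563 -0.59679112  0.40369937] [ 1.17809058  0.3217765  -0.07010465  1.45158379  0.02261497  1.37079163
 -0.05689549] 0.0852956366629764 0.1547
```

```bash
cat > h.py <<'E'
import numpy as np,cv2,pickle
from scipy.spatial.transform import Rotation as R
def rays(s,uv):
    K=s["K"];uv=np.asarray(uv,float).reshape(-1,2)
    d=(uv-[K[0,2],K[1,2]])/[K[0,0],K[1,1]]
    x=d.copy()
    for _ in range(8): x=d/(1+s["k1"]*(x**2).sum(1,keepdims=True))
    return np.c_[x,np.ones(len(x))]
def cast(s,uv,z,M=None):
    M=s["camera_from_world"] if M is None else M
    Ri=M[:3,:3].T; o=-Ri@M[:3,3]; d=rays(s,uv)@Ri.T
    return o+d*((z-o[2])/d[:,2])[:,None]
def cloud(s,M=None):
    M=s["camera_from_world"] if M is None else M
    v,u=np.mgrid[:480,:640]; r=rays(s,np.c_[u.ravel(),v.ravel()])
    p=r*s["depth"].ravel()[:,None]; w=(p-M[:3,3])@M[:3,:3]
    w[s["depth"].ravel()<=0]=np.nan
    return w.reshape(480,640,3)
def rot(th):
    c,s=np.cos(th),np.sin(th)
    return R.from_matrix(np.array([[c,0,-s],[s,0,c],[0,-1,0]],float)).as_rotvec()
E
cat > m.py <<'E'
from h import *
for n in ["scene","top"]:
    s=pickle.load(open(n+".pkl","rb")); w=cloud(s); hsv=cv2.cvtColor(s["color"],cv2.COLOR_RGB2HSV)
    m=((hsv[...,0]>10)&(hsv[...,0]<28)&(hsv[...,1]>60)&(hsv[...,2]>90)&(abs(w[...,2]-.03)<.02)&(w[...,0]<.77)).astype(np.uint8)
    c=max(cv2.findContours(m,0,2)[0],key=cv2.contourArea)
    p=cast(s,cv2.convexHull(c).reshape(-1,2),.03); cc,r=cv2.minEnclosingCircle(p[:,:2].astype(np.float32)); print(n,"table",cc,r)
    T=np.array(cc)
    near=(np.hypot(w[...,0]-T[0],w[...,1]-T[1])<.15)
    for lo,hi,what in [(.095,.125,"cap"),(.04,.06,"knob")]:
        m=(near&(w[...,2]>lo)&(w[...,2]<hi)).astype(np.uint8)
        k,l,st,ce=cv2.connectedComponentsWithStats(m)
        for i in range(1,k):
            if st[i,4]<25: continue
            q=w[l==i]; cn=cv2.convexHull(np.argwhere(l==i)[:,::-1].astype(np.int32)).reshape(-1,2)
            zz=np.median(q[:,2]); cp=cast(s,cn,zz)[:,:2]; e,r=cv2.minEnclosingCircle(cp.astype(np.float32))
            d=np.array(e)-T
            print(what,ce[i].round(),st[i,4],"z",zz.round(4),"c",np.round(e,4),"r",round(r,4),"dist",np.hypot(*d).round(4),"az",np.degrees(np.arctan2(d[1],d[0])).round(1),"pxcast",cast(s,ce[i],zz)[0,:2].round(4))
    g=((hsv[...,0]>55)&(hsv[...,0]<85)&(hsv[...,1]>90)).astype(np.uint8)
    c=max(cv2.findContours(g,0,2)[0],key=cv2.contourArea); p=cast(s,c.reshape(-1,2),.004)[:,:2]
    print("mat",cv2.minAreaRect(p.astype(np.float32)))
    y=((hsv[...,0]>26)&(hsv[...,0]<34)&(hsv[...,1]>200)).astype(np.uint8)
    k,l,st,ce=cv2.connectedComponentsWithStats(y)
    for i in range(1,k):
        if st[i,4]>150: q=w[l==i]; print("yellow",ce[i].round(),np.nanmedian(q,0).round(3),np.nanmax(q[:,2]).round(3))
    b=(202,282) if n=="top" else (428,205)
    x,yy=b; print("button px z",w[yy-14:yy+15:2,x-12:x+13:4,2].round(3)); print(w[yy-2,x].round(3))
E
python3 m.py
python3 - <<'E'
import sys;sys.path.insert(0,'.')
import cv2
a=cv2.imread('pics/top0.png');b=cv2.imread('pics/scene0.png')
cv2.imwrite('pics/crop_top.png',cv2.resize(a[160:340,170:390],None,fx=3.5,fy=3.2))
cv2.imwrite('pics/crop_btn.png',cv2.resize(a[255:310,170:240],None,fx=8,fy=8))
E
```

```text
scene table (0.5757311582565308, 0.040021952241659164) 0.15192551910877228
cap [321. 229.] 372 z 0.1073 c [0.4803 0.0363] r 0.0295 dist 0.0955 az -177.8 pxcast [0.4801 0.0358]
cap [373. 274.] 429 z 0.1071 c [0.6193 0.1262] r 0.0294 dist 0.0965 az 63.2 pxcast [0.6193 0.1268]
cap [301. 292.] 459 z 0.1071 c [ 0.6342 -0.0399] r 0.0287 dist 0.099 az -53.8 pxcast [ 0.6347 -0.0401]
knob [321. 248.] 101 z 0.0491 c [0.4853 0.0345] r 0.0259 dist 0.0906 az -176.5 pxcast [0.4952 0.0325]
knob [331. 276.] 86 z 0.0477 c [0.576  0.0401] r 0.0139 dist 0.0003 az 12.1 pxcast [0.5757 0.0402]
knob [371. 292.] 110 z 0.0468 c [0.621  0.1261] r 0.0265 dist 0.0972 az 62.3 pxcast [0.6334 0.1226]
knob [301. 310.] 105 z 0.0488 c [ 0.6394 -0.0414] r 0.0253 dist 0.1033 az -52.0 pxcast [ 0.6506 -0.0424]
mat ((0.6108816266059875, -0.2390625774860382), (0.20080406963825226, 0.23957966268062592), 89.24333953857422)
button px z [[ 0.002  0.002 -0.     0.001  0.047  0.004  0.001]
 [ 0.006  0.006  0.001  0.049  0.048  0.047  0.004]
 [ 0.001  0.047  0.047  0.045  0.05   0.045  0.003]
 [ 0.047  0.046  0.051  0.069  0.044 
[... 1492 characters left out ...]
px z [[0.046 0.042 0.046 0.048 0.043 0.041 0.045]
 [0.048 0.043 0.042 0.044 0.046 0.041 0.046]
 [0.042 0.049 0.057 0.053 0.056 0.047 0.043]
 [0.049 0.044 0.058 0.067 0.056 0.045 0.043]
 [0.041 0.059 0.064 0.065 0.062 0.054 0.048]
 [0.042 0.06  0.066 0.063 0.064 0.056 0.049]
 [0.047 0.058 0.064 0.069 0.066 0.056 0.046]
 [0.042 0.058 0.063 0.064 0.066 0.057 0.046]
 [0.046 0.059 0.065 0.066 0.062 0.061 0.048]
 [0.043 0.054 0.061 0.061 0.057 0.047 0.044]
 [0.045 0.05  0.057 0.061 0.057 0.046 0.038]
 [0.046 0.046 0.048 0.054 0.046 0.046 0.049]
 [0.046 0.046 0.05  0.045 0.048 0.046 0.046]
 [0.047 0.045 0.045 0.041 0.044 0.043 0.046]
 [0.045 0.045 0.045 0.048 0.044 0.044 0.041]]
[0.422 0.321 0.069]
```

View pics/crop_top.png

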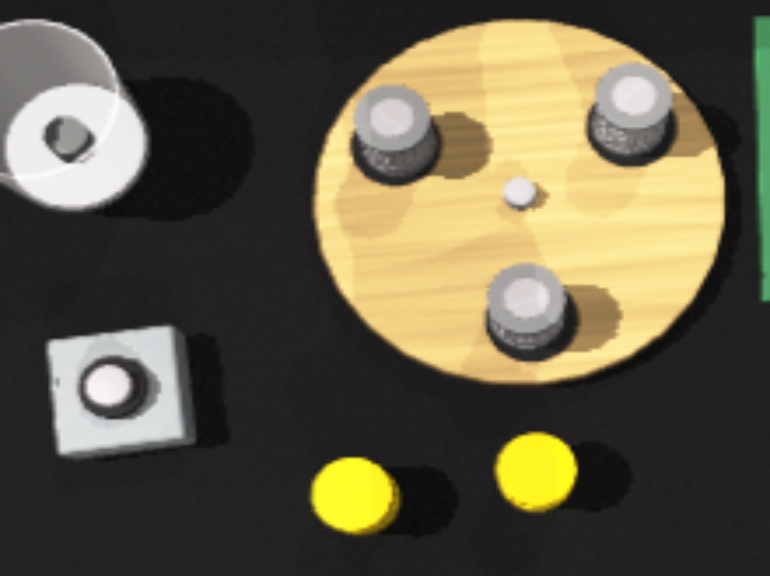

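View pics/crop_btn.png

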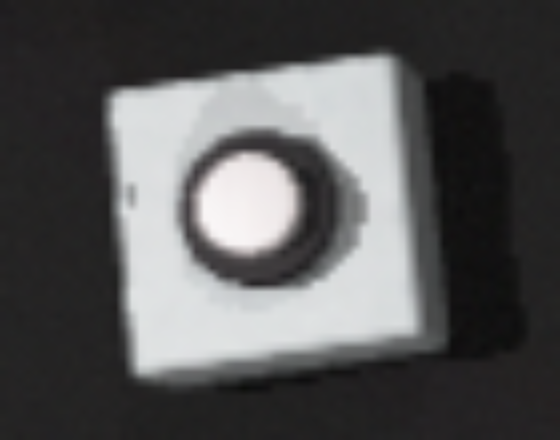

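```bash
cat >> h.py <<'E'
from rig import bot, claw, kinematics, snapshot, order, telemetry
O=rot(0.0); HP=0.155
L=np.array([.618,.127]);M_=np.array([.479,.036]);RR=np.array([.633,-.0405]);MAT=np.array([.61,-.20])
def F(n=6): 
    a=[]
    for _ in range(n): a.append(telemetry.get_wrist_force()); bot.wait(.03)
    return np.mean(a,0)
def st(tag=""): print(tag,"t",round(telemetry.get_time(),2),"tcp",np.round(telemetry.get_tcp_pos(),4),"F",np.round(telemetry.get_wrist_force(),2),"g",round(telemetry.get_grip_width(),4))
E
python3 - <<'E'
from h import *
s=pickle.load(open("top.pkl","rb")); print("btn top",cast(s,(201.2,280.3),.066))
s2=pickle.load(open("scene.pkl","rb"))
h=cv2.cvtColor(s2["color"],cv2.COLOR_RGB2HSV)
for n,ss,b in (("top",s,(202,280)),("scene",s2,(428,204))):
    g=cv2.cvtColor(ss["color"],cv2.COLOR_RGB2GRAY); w=cloud(ss)[...,2]
    m=np.zeros_like(g); x,y=b; m[y-12:y+13,x-12:x+13]=1; m&=((w>.060)&(w<.075)).astype(np.uint8)
    for name,mm in (("depth",m),("bright",m&(g>150))):
        p=np.argwhere(mm)[:,::-1]; print(n,name,len(p),p.mean(0),cast(ss,p.mean(0),.066))
for nm,p,zs in (("btn",(.422,.320),(.22,.32,.42)),("L",L,(.22,.40)),("M",M_,(.22,.40)),("R",RR,(.22,.40)),("mat",MAT,(.40,))):
    for z in zs:
        q=kinematics.ik([*p,z],O); print(nm,z,None if q is None else np.round(q,2))
print(telemetry.get_time())
E
```

```text
btn top [[0.42182376 0.32351402 0.066     ]]
top depth 165 [201.48484848 280.2       ] [[0.42205859 0.32283562 0.066     ]]
top bright 124 [200.44354839 279.97580645] [[0.42263176 0.3253711  0.066     ]]
scene depth 131 [428.46564885 203.16030534] [[0.4240888  0.32448952 0.066     ]]
scene bright 92 [428.90217391 201.83695652] [[0.42023415 0.32686155 0.066     ]]
btn 0.22 [ 0.32  0.57 -1.24  1.92  0.61  1.1  -1.17]
btn 0.32 [ 0.19  0.25 -1.    1.83  0.23  1.18 -0.88]
btn 0.42 [-0.25  0.08 -0.47  1.71  0.04  1.36 -0.73]
L 0.22 [ 0.46  0.62 -0.93  1.67  0.54  1.13 -0.62]
L 0.4 [ 0.48  0.44 -0.96  1.48  0.36  1.41 -0.5 ]
M 0.22 [ 0.68  0.24 -0.87  2.04  0.23  0.96 -0.31]
M 0.4 [ 0.26 -0.02 -0.38  1.85 -0.01  1.31 -0.12]
R 0.22 [ 0.53  0.52 -0.65  1.67  0.35  1.07 -0.23]
R 0.4 [ 0.58  0.37 -0.71  1.48  0.24  1.38 -0.15]
mat 0.4 [ 0.71  0.36 -0.56  1.46  0.19  1.38  0.14]
0.1
```

Run:
```python
from h import *
q=np.array(telemetry.get_qpos()); q[0]=-.65; q[2]=0; q[4]=0
claw.set_gripper(0.0,60)
st("closed"); bot.goto_joints(q); st("swung")
for p,z in (((.422,.3235),.42),((.422,.3235),.26),((.422,.3235),.22),(L,.4),(L,.22),(M_,.4),(M_,.22),(RR,.22)):
    k=kinematics.ik([*p,z],O); print(z,None if k is None else np.round(k,2))
bot.move_pose([.422,.3235,.30],O); st("above")
s=snapshot("wrist"); pickle.dump(s,open("w.pkl","wb")); cv2.imwrite("pics/w_btn.png",s["color"][:,:,::-1])
s=snapshot("scene"); cv2.imwrite("pics/s_btn.png",s["color"][:,:,::-1])
```

```text
closed t 0.87 tcp [ 0.2572 -0.597   0.4048] F [-0.95 -0.45 -0.27] g -0.0001
swung t 4.38 tcp [0.5342 0.3713 0.4036] F [ 1.36 -0.54 -0.49] g 0.0001
0.42 [-0.75  0.06  0.05  1.72 -0.    1.35 -0.7 ]
0.26 [-0.74  0.19  0.04  1.91 -0.01  1.03 -0.7 ]
0.22 [-0.74  0.24  0.04  1.95 -0.01  0.95 -0.69]
0.4 [-0.41  0.28  0.2   1.52 -0.06  1.35 -0.2 ]
0.22 [-0.39  0.43  0.18  1.7  -0.09  1.02 -0.18]
0.4 [-0.38 -0.05  0.24  1.87  0.01  1.31 -0.14]
0.22 [-0.36  0.14  0.25  2.07 -0.04  0.93 -0.09]
0.22 [-0.21  0.44  0.29  1.7  -0.14  1.02  0.13]
above t 5.06 tcp [0.423  0.3238 0.3011] F [ 0.31  0.4  -0.3 ] g -0.0002
```

View pics/w_btn.png

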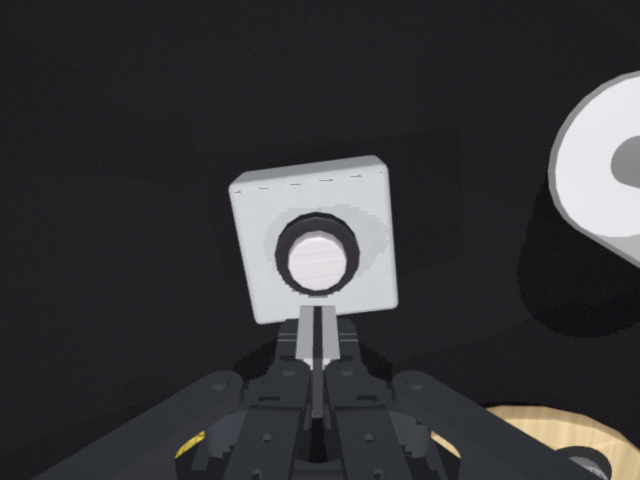

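View pics/s_btn.png

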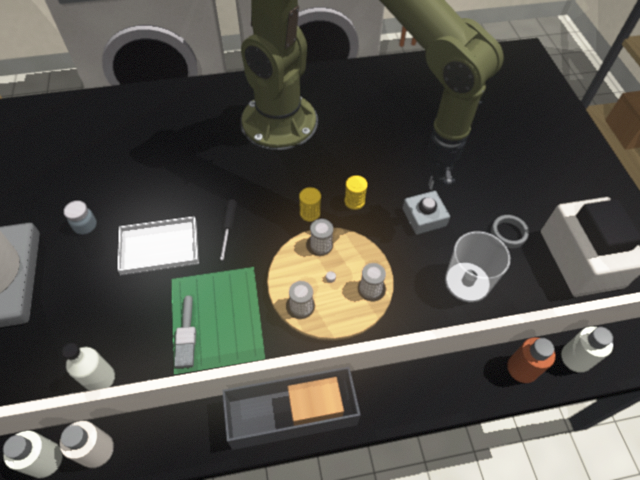

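```bash
cat >> h.py <<'E'
def wristM(s,p,rv):
    T=np.eye(4);T[:3,:3]=R.from_rotvec(rv).as_matrix();T[:3,3]=p
    return np.linalg.inv(T@s["tool_from_camera"])
E
python3 - <<'E'
from h import *
s=pickle.load(open("w.pkl","rb")); M=wristM(s,telemetry.get_tcp_pos(),telemetry.get_tool_rot())
w=cloud(s,M); print("btn",cast(s,(317,261),.066,M), w[250:275:6,317].round(4))
f0=F(); print(f0)
bot.line_to([.422,.3235,.173+.0695],v=.2); st("pre")
z=.173+.068
while z>.173+.054:
    bot.line_to([.422,.3235,z],v=.05); f=telemetry.get_wrist_force()-f0
    print(round(z-.173,4),np.round(telemetry.get_tcp_pos()[2]-.173,4),f.round(1),round(telemetry.get_time(),2))
    if f[2]>14: break
    z-=.0015
E
```

```text
btn [[0.42475076 0.32656071 0.066     ]] [[0.4247 0.3337 0.0685]
 [0.4247 0.3301 0.0678]
 [0.4247 0.3267 0.0678]
 [0.4247 0.3231 0.0674]
 [0.4247 0.3201 0.0684]]
[ 0.131169   -0.142897   -0.02660475]
pre t 5.79 tcp [0.4221 0.3236 0.2426] F [0.44 0.58 0.52] g -0.0
0.068 0.0691 [-0.2 -0.5 -0. ] 6.04
0.0665 0.0671 [0.3 0.9 2.6] 6.29
0.065 0.0654 [0.8 0.2 3.1] 6.54
0.0635 0.0638 [1.6 3.1 3.6] 6.79
0.062 0.0623 [2.4 1.  4.9] 7.04
0.0605 0.0615 [1.5 1.4 7.9] 7.29
0.059 0.0613 [-2.  -0.8 16.9] 7.54
```

```bash
cat >> h.py <<'E'
GZ=.224
def grab(p,name):
    bot.move_pose([*p,.36],O); st(name+" above")
    f0=F()
    bot.line_to([*p,GZ],v=.2); claw.set_gripper(.03,60); st("gripped")
    return f0
def heft(p,f0,name):
    bot.line_to([*p,GZ+.06],v=.1); bot.wait(.6); f=F(20)-f0; print(name,"weight F",f.round(2),"kg",round(-f[2]/9.81,3)); st("held")
    bot.wait(.3)
E
python3 - <<'E'
from h import *
bot.line_to([.422,.3235,.36],v=.25); st("released")
claw.set_gripper(.085)
s=snapshot("top");w=cloud(s)[...,2]; print("btn z",np.median(w[277:284,198:205]))
f0=grab(L,"L"); np.save("f0L.npy",f0)
s=snapshot("top"); cv2.imwrite("pics/gripL.png",s["color"][:,:,::-1])
heft(L,f0,"L")
s=snapshot("scene"); cv2.imwrite("pics/heldL.png",s["color"][:,:,::-1])
E
```

```text
released t 8.2 tcp [0.4213 0.3229 0.3584] F [ 0.22 -0.14 -0.03] g -0.0
btn z 0.06695224885735516
L above t 10.11 tcp [0.6173 0.1291 0.3598] F [-0.31  1.21  0.8 ] g 0.0851
gripped t 11.54 tcp [0.6187 0.1271 0.2258] F [-1.48 -0.27  6.16] g 0.0529
L weight F [-0.17 -0.3  -1.67] kg 0.17
held t 13.61 tcp [0.618 0.127 0.284] F [ 0.02  0.26 -2.53] g 0.0531
```

View pics/heldL.png

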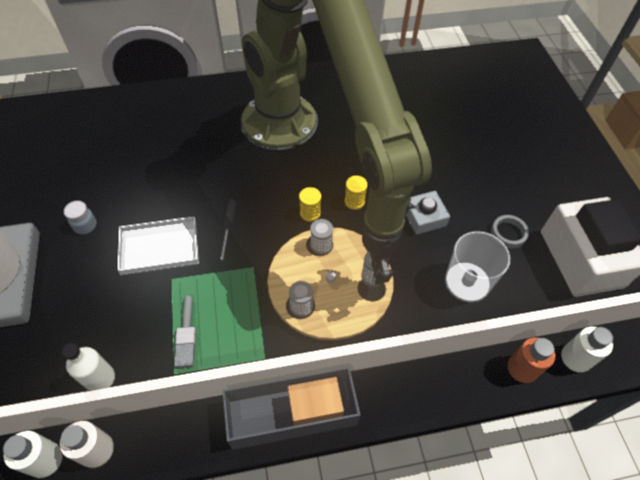

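```bash
sed -i 's/GZ+.06\]/GZ+.062]/' h.py
cat >> h.py <<'E'
def putback(p,fh):
    bot.line_to([*p,GZ+.004],v=.1); z=GZ+.004
    while z>GZ-.002:
        f=F(4)-fh
        if f[2]>1.5: break
        z-=.001; bot.line_to([*p,z],v=.05)
    st("seated at %.4f df %.2f"%(z,f[2]))
    claw.set_gripper(.085); bot.wait(.15)
    bot.line_to([*p,.36],v=.2); st("off")
E
python3 - <<'E'
from h import *
putback(L,F(10))
s=snapshot("top"); pickle.dump(s,open("top.pkl","wb")); cv2.imwrite("pics/afterL.png",s["color"][:,:,::-1])
s=snapshot("wrist"); cv2.imwrite("pics/afterLw.png",s["color"][:,:,::-1])
E
```

```text
seated at 0.2250 df 7.48 t 16.28 tcp [0.618  0.127  0.2258] F [-3.03 -0.5   5.88] g 0.0528
off t 17.68 tcp [0.6175 0.127  0.3586] F [ 0.41  0.48 -0.7 ] g 0.085
```

View pics/afterLw.png

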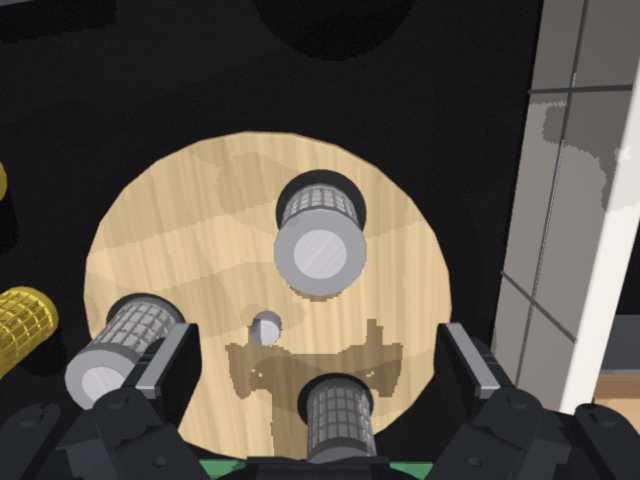

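The wrist view shows the left cartridge upright on its black seat at (320,240). The middle one is at (115,360) and the right one at (340,420). Now the middle cartridge.

Run:
```python
from h import *
f0=grab(M_,"M"); heft(M_,f0,"M")
s=snapshot("scene"); cv2.imwrite("pics/heldM.png",s["color"][:,:,::-1])
putback(M_,F(10))
s=snapshot("wrist"); cv2.imwrite("pics/afterMw.png",s["color"][:,:,::-1])
```

```text
M above t 18.48 tcp [0.4791 0.0362 0.36  ] F [0.24 0.32 0.29] g 0.0849
gripped t 19.92 tcp [0.4797 0.0361 0.2254] F [-0.68 -0.51  5.71] g 0.053
M weight F [-0.36  0.32 -1.76] kg 0.18
held t 21.95 tcp [0.479 0.036 0.286] F [ 0.9   0.24 -1.36] g 0.053
seated at 0.2250 df 5.14 t 24.65 tcp [0.4792 0.036  0.2254] F [-1.88 -0.48  3.66] g 0.0525
off t 26.05 tcp [0.4785 0.0359 0.3589] F [ 0.07  0.19 -0.77] g 0.0848
```

View pics/afterMw.png

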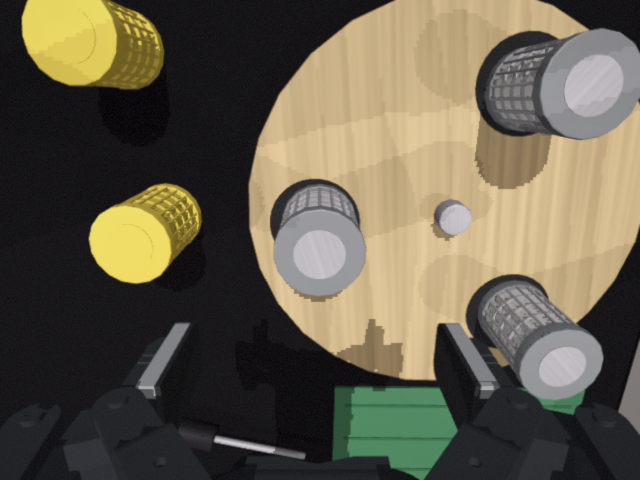

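View pics/heldM.png

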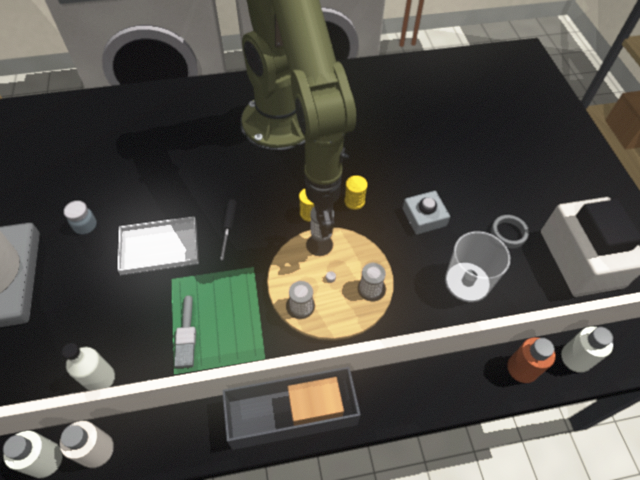

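Run:
```python
from h import *
f0=grab(RR,"R"); np.save("f0.npy",f0); heft(RR,f0,"R")
f=F(20)-f0; print(f)
s=snapshot("scene"); cv2.imwrite("pics/heldR.png",s["color"][:,:,::-1])
if -f[2]>3.3:
    bot.line_to([*RR,.42],v=.15); bot.line_to([.61,-.225,.42],v=.15); bot.wait(.5); st("mat")
    print("F",F(15)-f0)
    for n in ("scene","top","wrist"):
        s=snapshot(n); pickle.dump(s,open(n+".pkl","wb")); cv2.imwrite(f"pics/end_{n}.png",s["color"][:,:,::-1])
```

```text
R above t 26.82 tcp [ 0.6325 -0.0401  0.3584] F [-0.67  0.26 -0.57] g 0.0847
gripped t 28.26 tcp [ 0.6339 -0.0406  0.2257] F [ 0.62 -0.95  5.95] g 0.0528
R weight F [ 0.01 -0.21 -4.48] kg 0.456
held t 30.29 tcp [ 0.633  -0.0405  0.286 ] F [-0.18 -0.17 -5.29] g 0.053
[ 0.25537911 -0.28632097 -4.56889999]
mat t 34.24 tcp [ 0.61   -0.2249  0.42  ] F [ 0.29 -0.33 -4.09] g 0.0525
F [ 0.04531    -0.20581661 -4.43603738]
```

```bash
cd pics; python3 -c "
import cv2,numpy as np
cv2.imwrite('end2.png',cv2.resize(np.hstack([cv2.imread('end_scene.png'),cv2.imread('end_top.png')]),(800,300)))"; ls
```

```text
afterL.png
afterLw.png
afterMw.png
crop_btn.png
crop_top.png
end2.png
end_scene.png
end_top.png
end_wrist.png
gripL.png
heldL.png
heldM.png
heldR.png
s_btn.png
scene0.png
top0.png
w_btn.png
```

View pics/end_scene.png

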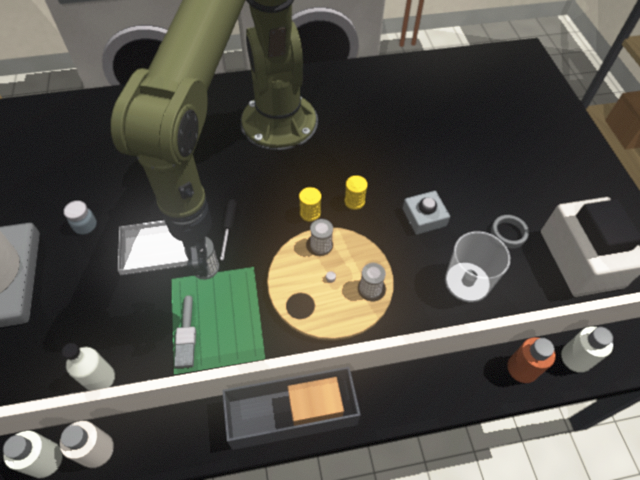

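View pics/end_top.png

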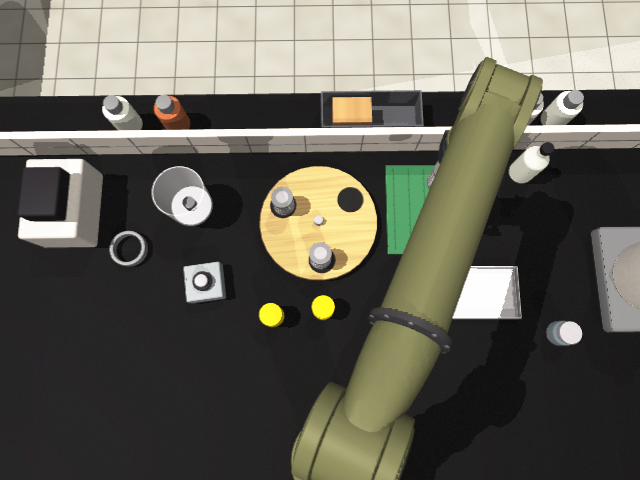

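View pics/end_wrist.png

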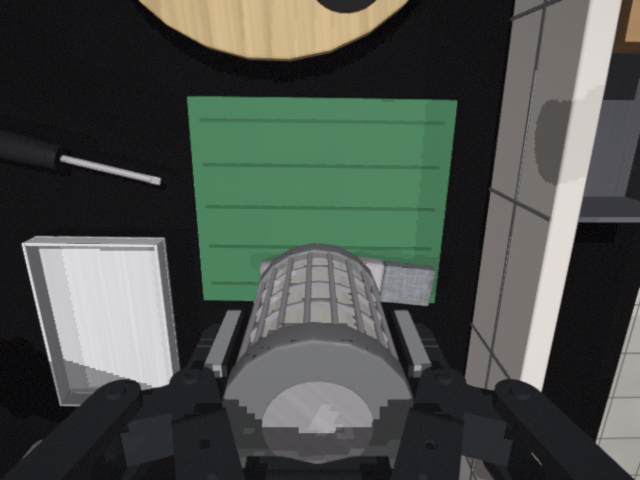

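```bash
python3 m.py | grep -E "^(scene|top|cap)"
python3 - <<'E'
from h import *
st(); print(np.abs(telemetry.get_qvel()).max()); order.finish_job()
E
```

```text
scene table (0.5757311582565308, 0.040021952241659164) 0.15192551910877228
cap [321. 229.] 376 z 0.1073 c [0.4798 0.0357] r 0.0293 dist 0.096 az -177.4 pxcast [0.4802 0.0358]
cap [373. 273.] 436 z 0.107 c [0.6187 0.1253] r 0.0298 dist 0.0955 az 63.3 pxcast [0.6188 0.1266]
top table (0.5744961500167847, 0.0401180200278759) 0.15000754594802856
cap [282. 197.] 386 z 0.1061 c [0.6162 0.1268] r 0.0277 dist 0.0961 az 64.3 pxcast [0.6163 0.1267]
cap [320. 253.] 407 z 0.1062 c [0.4784 0.0357] r 0.0271 dist 0.0962 az -177.4 pxcast [0.4783 0.0356]
 t 34.89 tcp [ 0.61  -0.225  0.42 ] F [ 0.03  0.86 -3.6 ] g 0.053
0.001421903221654201
the job is handed in; nothing more can be done
```

The job is done and handed in at about 35 s. The right-hand cartridge is the heavy one, and the arm is holding it upright and still over the tapping mat.

- **Button:** I pressed it to its stop, about 6 mm of travel, where the force climbed from 5 N to 17 N. The depth camera then read its top back at the height it had before the press (0.067 m).
- **Weights:** I lifted each cartridge about 6 cm, left to right. They read about 0.17, 0.18 and 0.46 kg.
- **Left and middle cartridges:** Both stand upright on their own seats, within about 2 mm of where they started.
- **Heavy cartridge:** Its underside is roughly 0.22 m above the mat. The wrist still reads its weight and the joints are at rest.
- **Other items:** The shroud, the screwdriver and the yellow look-alikes look undisturbed in the last pictures. The held cartridge partly hides the brush, but the arm never went near it.

The wrist camera placed the button about 3 mm from where I aimed, which made no difference to the press. The cartridge centres measured 95–99 mm from the turntable centre, against 100 mm nominal. No check failed.

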